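# Seat the specimen carrier on the stage's hidden pin and hold it down

## Robot

A 6-joint arm with a two-finger parallel gripper is mounted at the origin on the work surface. World frame = base frame: x ahead of the robot, y to its left, z up, the work surface at z = 0. Lengths are in mm, angles in rad, forces in N, time in s.
With the tool pointing down it reaches from about 275 to 1000 mm from the base axis. Payload 8.4 kg.
Tool frame: the origin (TCP) lies between the finger pads; the fingertips stand r.finger_overhang ahead of it and the grasp point (between the pads) is the TCP (r.finger_overhang is the distance from the TCP to the fingertips, in mm); z points along the fingers, y is the line along which they close (so a half turn about z gives the same grasp; the last joint's range is limited). The gripper opens to 85 mm and grips with 20 to 120 N. Pads are 22 mm wide; open, the fingers measure 114 mm over their backs; the gripper's body (76 mm by 85 mm) begins 54 mm behind the grasp point. The pads swing forward as they close: fully open they stand 13 mm farther back than shut.
Start: joints at [1.151, 0.353, 1.633, -0, 1.155, -0.002], TCP at [253.593, 571.243, 250.281] pointing down, gripper open.
Joint ranges: [-2.63, 2.63], [-0.92, 2.1], [0.06, 2.66], [-1.3, 4.44], [0, 2.69], [-3.02, 3.02]. Speed limits (rad/s): [2.22, 2.22, 2.79, 3.14, 3.14, 3.14].

## Interface

Orientations are given as [roll, pitch, yaw] about the fixed x, y, z axes, in that order (R = Rz(yaw) Ry(pitch) Rx(roll)).
In Python, from rig import r, cams, sign_off gives the robot as it stands.
- The arm moves only by the shell command python3 -m crank 'ROWS' [FORCE]. ROWS is JSON, a list of rows, each a list of 7 numbers: the shift along the tool's x, y, z in m, then the turn, a rotation vector about the tool's x, y, z in rad, then the closure, from 0 (fully open) to 1 (shut). In form: [[dx, dy, dz, ax, ay, az, gripper], ...]. A call has 1 to 5 rows; each row is the pose to reach, as a shift and turn from the pose commanded when the call began, along the tool's axes at that moment; what a row does not reach only later rows make up. A row lasts 1/10 s, in which the tool goes at most 50 mm and 8.59 degrees, less where a joint would pass 70% of its speed; a pose out of reach is approached as far as the arm can. A call with a gripper value outside its range is refused whole. The fingers move at their own pace and stop on an object; FORCE is the grip in N (left out, the last holds). Time passes only in rows, so rows that repeat a pose let the fingers close. It gives the time, the measured TCP pose, the force, the opening and the grip force at its end, in the units of the state.
- r.sense(): the state, without advancing time (a new reading comes with each control period).
- cams.grab_frame(name): name is "side" or "top" or "wrist"; returns a dict with "image" (480x640x3 uint8, red, green, blue), "fx", "fy", "cx", "cy" (pixels), "position" and "orientation" of the camera in the world. Camera axes: x right, y down, z forward; pixel columns grow to the right and rows downward; lengths in mm; the calibration is good to about 2 mm. A picture is of the moment at which its call begins. There is no depth.
- sign_off(): hands the job in; it is judged then, once.
The state is a dict: "clock": time; "qpos": joint angles; "qvel": joint speeds; "joint_efforts": joint torques, N m; "eef_pos": TCP position; "tcp_rot": TCP orientation; "contact_force": force on the tool from outside, world axes, zero at the start; "wrist_torque": the same for the moment, N m; "opening": opening from 0.0 (shut) to 1.0 (fully open); "grasp_force": force on a finger pad.
Only numpy, scipy, OpenCV 4.12 (cv2) and the standard library are available. Lean on these libraries where they do the work, as an engineer would, in place of code of your own. Each camera call takes 0.05 s, during which the arm holds its last target. There are 200 camera calls.

## Task

Pick up the specimen carrier (the black rectangular plate with the upright metal grip, carrying a rusty ring and a round mount) and bring it between the two guide rails of the white specimen stage, then slide it along until the socket in its underside drops over the stage's locating pin. Press it down until the sprung table under it is fully home, and finish still holding it pressed down there with the gripper, as if for a colleague to tighten the clamps. Leave the other things on the bench where they are.

Things in the scene. Friction and masses are not known exactly. Their poses are not given: they have to be found in the camera images.
- carrier: The specimen carrier: black plate 130 (x) x 70 (y) x 20 (z) mm, about 0.33 kg, flat on the bench. Origin: centre of its underside; z up, x along its length. A rusty ring 36 mm across, 18 high is fixed on the plate 42 mm towards +x, a brown round mount 30 mm across, 10 high, 42 mm towards -x. It fits the stage either way round.
- carrier_grip (a point): Centre of the aluminium grip rib on the carrier's middle, 36 mm above the underside. The rib is 36 long (carrier's x) x 20 thick (y) x 32 high, from the plate's top (20 mm) to 52 mm above the underside: grip it from above across y.
- carrier_socket (a point): Centre of the mouth of the blind socket in the carrier's underside, at the carrier's origin: 16 (x) x 20 (y) mm, 14 deep, mouth chamfered 1.5 mm. Hidden from above.
- stage: The specimen stage, fixed to the bench: white base 200 (x) x 110 (y) x 30 high with two black knobs out of its -y side. Origin: centre of its underside; x runs along the guide rails. Two aluminium rails along x, inner faces at y = +-39 mm (4 mm play each side of the carrier), tops 57 mm above the bench.
- stage_slot (a point): Middle of the slot in the sprung table, at its top face when up, 45 mm above the stage's underside. The black table, 150 x 72 mm, fills the space between the rails. The carrier's underside is 52 mm above the bench while riding on the pin, 45 mm when dropped over it, 40 mm when pressed home.
- stage_pin_range (a point): NOT the pin itself: centre of its possible range, over the stage's centre at pin-top height, 52 mm above the bench. The fixed steel pin, 12 mm thick, 1.5 mm chamfer, stands on the slot's centre line (y = 0) anywhere from x = -20 to +20 mm; its place is not reported. See it before covering it, or slide the carrier with light pressure until it drops.
- table_spring (a joint): How far the stage's sprung table is pressed down, in m: 0 up, 0.005 fully home against its stop. Its springs carry the carrier's weight without sinking; bringing it home takes a hand push that grows from about 3 N to about 10 N over the travel.
- mount_a: Bystander: black round resin mount, 32 mm across, 22 high, beyond the middle of the work area. Origin: centre of underside.
- mount_b: Bystander: the same kind of black round resin mount, 32 mm across, 22 high, nearer to the robot. Origin: centre of underside.
- jar: Bystander: amber glass jar with lid, 56 mm across, 75 high, beyond the work area. Origin: centre of underside.
- dish: Bystander: shallow glass dish, 90 mm across, 16 high, beyond the work area. Origin: centre of underside.
- disc_plate: Bystander: round black holder plate 90 mm across, 10 thick, with a round knob 18 mm across rising to 32 mm; to the robot's right. Origin: centre of underside.
- ring_cut: Bystander: loose rusty pipe ring, 48 mm across, 26 high; to the robot's left. Origin: centre of underside.
- driver: Bystander: screwdriver 160 mm long lying on the bench near the robot, to its right. Origin: centre of its underside, x along its length.
Not all that is in view belongs to the job. What is shaped like the stage but green is not meant. Leave any turquoise look-alike of the carrier alone.

How it is judged:
By the outcome, as a careful person would: the job done as asked, in the order asked, and still so for the second after the job is handed in, while the arm keeps its last pose, push and grip.
It also fails if it takes over 64 s, if anything falls off the work surface, if the arm or the gripper's body presses on something with over 40 N, if the wrist force passes 120 N, or if a joint passes its speed limit or range.

## Working session

There is one attempt and no reset: what is moved stays moved. The work goes in short steps, Python scripts to look and compute and a shell command to move; the robot and the scene stay as the last step left them, time stands still between calls to the robot, and variables do not carry over. Pictures are saved under pics/ and viewed, at most 10 in all, crops included, and the job is handed in when it is done.

```bash
ls; mkdir -p pics; cat > h.py <<'E'
import numpy as np, cv2
from scipy.spatial.transform import Rotation as R
from rig import r, cams
def grab(n,f=None):
    d=cams.grab_frame(n)
    if f: cv2.imwrite('pics/'+f,cv2.cvtColor(d['image'],cv2.COLOR_RGB2BGR))
    return d
def rot(o):
    o=np.array(o,float)
    return o if o.shape==(3,3) else (R.from_quat(o) if o.size==4 else R.from_euler('xyz',o)).as_matrix()
def cast(d,u,v,z):
    M=rot(d['orientation']); p=np.array(d['position'],float)
    w=M@np.array([(u-d['cx'])/d['fx'],(v-d['cy'])/d['fy'],1]); return p+w*(z-p[2])/w[2]
def proj(d,P):
    c=rot(d['orientation']).T@(np.array(P,float)-np.array(d['position'])); return d['cx']+d['fx']*c[0]/c[2], d['cy']+d['fy']*c[1]/c[2]
E
python3 - <<'E'
from h import *
for n in('top','side'):
    d=grab(n,n+'1.png'); print(n,d['position'],d['orientation'],d['fx'],d['cx'],d['cy'])
s=r.sense(); print(s,r.finger_overhang)
E
```

```text
pics
top [ 429.28955121  -22.67485484 1199.66047861] [-3.05306105 -0.00472691 -1.59587447] 437.5423451267287 309.38214439559783 237.4840070571335
side [  64.69760856 -843.70616573  742.79229027] [-2.18969428  0.00860591 -0.52945223] 473.28501583774397 326.87876713767656 241.70683193838852
{'clock': 0.1, 'qpos': array([ 1.15062389e+00,  3.53607825e-01,  1.63407770e+00,  3.51183325e-05,
        1.15522999e+00, -2.42535238e-03]), 'qvel': array([-0.00057653, -0.00163442, -0.00369708,  0.00137478, -0.00145225,
        0.00112677]), 'joint_efforts': array([-6.98013682e-04, -6.06354046e+01, -3.42816567e+01, -8.86234352e-05,
        4.02896869e-03,  2.43492104e-05]), 'eef_pos': array([253.39551449, 570.86296716, 249.61100695]), 'tcp_rot': array([-3.14026987e+00, -3.53188564e-05,  2.72383135e+00]), 'contact_force': array([-0.99814004, -0.05250014,  0.11683238]), 'wrist_torque': array([ 0.0282604, -0.0022887,  0.0293875]), 'grasp_force': 0.0, 'opening': 1.005310520042611} 19.0
```

View pics/top1.png

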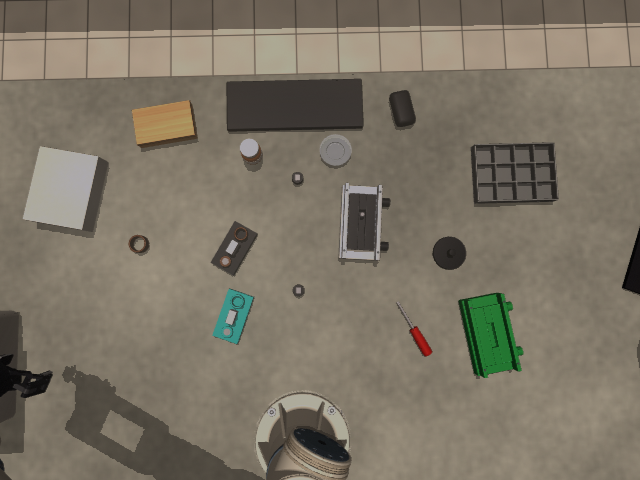

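View pics/side1.png

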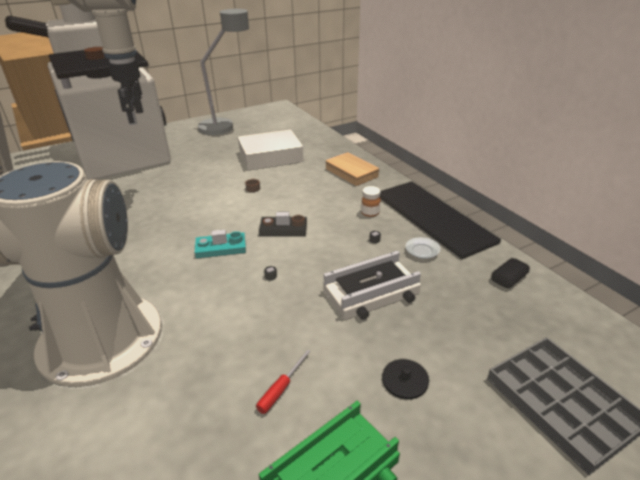

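The top view shows the carrier at about (234,248), with its ring at (241,234), mount at (226,261) and rib at (232,247). The white stage is at about (361,223), with knobs at the right at x≈386, so stage x points up the image. The pin shows as a bright dot near (362,214). The side view agrees.

```bash
cat > m.py <<'E'
from h import *
d=grab('top'); im=d['image']; hsv=cv2.cvtColor(im,cv2.COLOR_RGB2HSV)
def comps(mask,x0,y0,x1,y1,mn=15):
    m=np.zeros_like(mask); m[y0:y1,x0:x1]=mask[y0:y1,x0:x1]
    c,_=cv2.findContours(m,cv2.RETR_EXTERNAL,cv2.CHAIN_APPROX_NONE)
    return sorted([k for k in c if cv2.contourArea(k)>mn],key=cv2.contourArea)[::-1]
V=hsv[...,2]
def show(name,cs,z):
    for k in cs[:4]:
        (u,v),s,a=cv2.minAreaRect(k); b=cv2.boxPoints(((u,v),s,a))
        W=np.array([cast(d,*p,z)[:2] for p in b]); e=[W[1]-W[0],W[2]-W[1]]; e=max(e,key=np.linalg.norm)
        print(name,np.round((u,v),1),cast(d,u,v,z)[:2].round(1),'sizes',np.linalg.norm(W[1]-W[0]).round(1),np.linalg.norm(W[2]-W[1]).round(1),'axis deg',np.degrees(np.arctan2(e[1],e[0])).round(1),cv2.contourArea(k))
show('plate',comps(cv2.morphologyEx((V<75).astype(np.uint8),cv2.MORPH_CLOSE,np.ones((7,7))),205,215,265,280),20)
show('rib',comps((V>150).astype(np.uint8),205,215,265,280),52)
show('rail',comps((V>150).astype(np.uint8),330,175,400,275),57)
show('table',comps((V<90).astype(np.uint8),346,185,380,262),45)
show('knob',comps((V<60).astype(np.uint8),382,185,400,262,8),15)
show('pin',comps((V>95).astype(np.uint8),354,195,370,250,1),52)
cv2.imwrite('pics/crop.png',cv2.cvtColor(cv2.resize(im[170:290,200:400],None,fx=4,fy=4,interpolation=cv2.INTER_CUBIC),cv2.COLOR_RGB2BGR))
E
python3 m.py
```

```text
plate [234.1 248. ] [510.3 173. ] sizes 128.9 72.4 axis deg -30.6 1208.0
rib [231.5 246.6] [512.  174.4] sizes 33.7 17.1 axis deg -30.4 70.0
rail [358.1 217.2] [ 581.1 -160.2] sizes 175.4 81.8 axis deg -7.5 299.5
rail [357.7 254.8] [ 481.9 -155.6] sizes 18.8 81.3 axis deg -94.3 185.5
rail [378.6 226. ] [ 556.4 -213.3] sizes 175.2 8.7 axis deg -4.5 137.0
rail [341.4 221. ] [ 572. -116.] sizes 191.2 4.0 axis deg -4.5 36.5
table [362.3 223.4] [ 565.8 -172.3] sizes 201.3 81.6 axis deg -2.7 1564.5
knob [385.5 202. ] [ 626.7 -241.9] sizes 19.2 22.2 axis deg 177.6 52.5
knob [384.5 246. ] [ 506.  -234.3] sizes 13.6 21.8 axis deg 177.7 39.5
pin [362. 214.] [ 590.  -171.5] sizes 7.6 7.5 axis deg -46.5 6.0
```

View pics/crop.png

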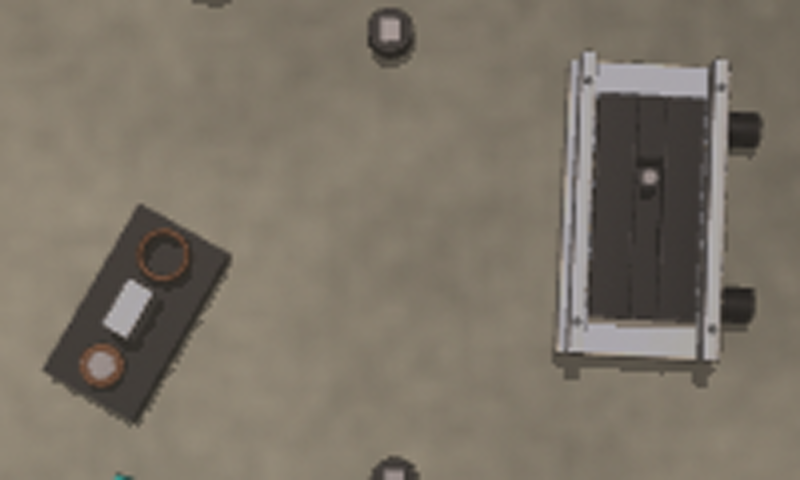

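```bash
cat > go.py <<'E'
import sys
from h import *
def row(x,y,z,yaw):
    s=r.sense(); M=rot(s['tcp_rot']); T=R.from_euler('xyz',[np.pi,0,np.radians(yaw)]).as_matrix()
    return np.r_[M.T@(np.array([x,y,z])-s['eef_pos'])/1000, R.from_matrix(M.T@T).as_rotvec()].round(4).tolist()
if __name__=='__main__':
    s=r.sense(); print(row(*map(float,sys.argv[1:5]))); print(s['clock'].__round__(2),s['eef_pos'].round(1),np.degrees(s['tcp_rot']).round(2),s['contact_force'].round(1),s['opening'],s['grasp_force'],s['qpos'].round(2))
E
python3 go.py 511 174 170 149.4
python3 - <<'E'
from h import *
d=grab('top')
P={k:cast(d,200+u/4,170+v/4,57)[:2] for k,(u,v) in dict(Lt=(597,55),Lb=(586,352),Rt=(714,60),Rb=(704,360)).items()}
print(P); 
for a in 'LR':
    e=P[a+'t']-P[a+'b']; print(np.degrees(np.arctan2(e[1],e[0])))
print(sum(P.values())/4)
E
```

```text
[-0.3964, -0.2582, 0.08, -0.0011, 0.0001, 0.1162]
0.15 [253.5 570.9 249.7] [-179.94   -0.    156.06] [ 0.7 -0.3  0.4] 0.997319768073067 0.0 [ 1.15  0.35  1.63  0.    1.16 -0.  ]
{'Lt': array([ 670.95545676, -139.89944784]), 'Lb': array([ 474.37758682, -126.19297495]), 'Rt': array([ 665.7247631 , -217.37323575]), 'Rb': array([ 467.24018182, -203.07875884])}
-3.98851659792592
-4.119219825409414
[ 569.57449713 -171.63610435]
```

```bash
python3 -m crank '[[-0.396,-0.258,0.08,-0.001,0,0.116,0],[-0.396,-0.258,0.08,-0.001,0,0.116,0],[-0.396,-0.258,0.08,-0.001,0,0.116,0],[-0.396,-0.258,0.08,-0.001,0,0.116,0],[-0.396,-0.258,0.08,-0.001,0,0.116,0]]' 80; python3 go.py 511 174 170 149.4
```

```text
clock: 0.7
eef_pos: [388.4, 362.8, 208.3]
tcp_rot: [3.14, 0.0, 2.608]
contact_force: [-0.1, 0.5, -0.2]
opening: 1.002
grasp_force: 0.0
[-0.2015, -0.1003, 0.0382, 0.0012, 0.0001, 0.0007]
0.7 [388.4 362.8 208.3] [179.93   0.   149.44] [-0.1  0.5 -0.2] 1.0022011851213906 0.0 [ 0.75  0.25  1.88  0.    1.01 -0.29]
```

```bash
python3 -m crank '[[-0.2,-0.1,0.038,0.001,0,0,0],[-0.2,-0.1,0.038,0.001,0,0,0],[-0.2,-0.1,0.038,0.001,0,0,0],[-0.2,-0.1,0.038,0.001,0,0,0],[-0.2,-0.1,0.038,0.001,0,0,0]]'; python3 - <<'E'
from h import *
from go import row
d=grab('wrist','w1.png'); print(d['position'],d['orientation'],proj(d,(511,174,52)))
print(row(511,174,110,149.4),r.sense()['eef_pos'])
E
```

```text
clock: 1.2
eef_pos: [510.3, 173.6, 169.8]
tcp_rot: [-3.141, 0.0, 2.606]
contact_force: [-0.7, -0.2, 0.4]
opening: 1.0
grasp_force: 0.0
[452.25856362 209.32758041 294.67216849] [2.86687670e+00 1.52456687e-03 1.03555376e+00] (np.float64(323.11782925107315), np.float64(239.01597573373695))
[0.0015, 0.0016, 0.0594, -0.0013, 0.0011, -0.0019] [511.46192659 171.91466557 169.42924874]
```

View pics/w1.png

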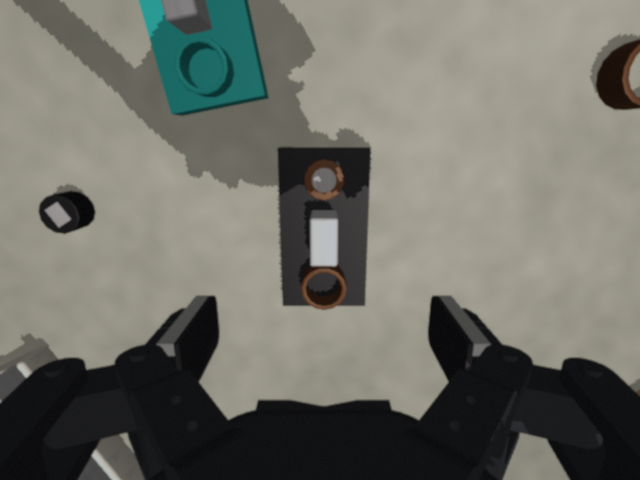

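The wrist view shows the black carrier square to the gripper. Its rib top is about (323,242) and I predicted (323,239), so the estimate is within a few mm. Next I'll refine it and descend.

```bash
python3 - <<'E'
from h import *
from go import row
d=grab('wrist'); V=cv2.cvtColor(d['image'],cv2.COLOR_RGB2HSV)[...,2]
m=np.zeros(V.shape,np.uint8); m[195:285,290:355]=V[195:285,290:355]>170
c=max(cv2.findContours(m,0,1)[0],key=cv2.contourArea); q=cv2.minAreaRect(c); W=np.array([cast(d,*p,52) for p in cv2.boxPoints(q)])
C=W.mean(0); print(q,C,[np.linalg.norm(W[i]-W[i-1]).round(1) for i in(1,2)],[np.degrees(np.arctan2(*(W[i]-W[i-1])[1::-1])).round(1) for i in(1,2)])
print(row(C[0],C[1],42,149.4),r.sense()['eef_pos'])
E
```

```text
((324.9999694824219, 239.5), (23.999996185302734, 44.99999237060547), 0.0) [513.33093887 173.06119183  52.        ] [np.float64(33.3), np.float64(16.8)] [np.float64(148.9), np.float64(59.3)]
[-0.003, 0.001, 0.1277, -0.001, -0.0001, -0.0033] [510.30518625 173.79247362 169.72922818]
```

```bash
python3 -m crank '[[-0.002,0.001,0.05,-0.001,0,0.003,0],[-0.002,0.001,0.09,-0.001,0,0.003,0],[-0.002,0.001,0.115,-0.001,0,0.003,0],[-0.002,0.001,0.126,-0.001,0,0.003,0],[-0.002,0.001,0.126,-0.001,0,0.003,0]]'; python3 go.py 512 173.8 43 149.2
```

```text
clock: 1.8
eef_pos: [510.3, 176.8, 43.4]
tcp_rot: [-3.141, -0.002, 2.605]
contact_force: [1.4, 0.3, 0.5]
opening: 1.004
grasp_force: 0.0
[-0.003, -0.0017, 0.0004, -0.0009, -0.0018, 0.0013]
1.8 [510.3 176.8  43.4] [-1.7995e+02 -1.0000e-01  1.4928e+02] [1.4 0.3 0.5] 1.0039377888283054 0.0 [ 0.33  0.51  1.96  0.    0.68 -0.71]
```

```bash
python3 -m crank '[[0,0,0.0,0,0,0,1],[0,0,0.0,0,0,0,1],[0,0,0.0,0,0,0,1],[0,0,0,0,0,0,1],[0,0,0,0,0,0,1]]' 80; python3 -m crank '[[0,0,0,0,0,0,1],[0,0,0,0,0,0,1],[0,0,0,0,0,0,1]]'; python3 go.py 512 174 43 149.2
```

```text
clock: 2.3
eef_pos: [511.7, 176.5, 45.4]
tcp_rot: [3.14, 0.001, 2.605]
contact_force: [-1.5, -0.4, 5.7]
opening: 0.221
grasp_force: 78.7
clock: 2.6
eef_pos: [511.7, 176.6, 45.4]
tcp_rot: [3.14, 0.001, 2.605]
contact_force: [-2.1, -1.1, 7.8]
opening: 0.218
grasp_force: 79.5
[-0.0016, -0.0021, 0.0024, 0.0017, 0.0006, 0.0006]
2.6 [511.7 176.6  45.4] [1.7990e+02 3.0000e-02 1.4924e+02] [-2.1 -1.1  7.8] 0.21823364918774996 79.45885062217712 [ 0.33  0.51  1.96  0.    0.68 -0.71]
```

```bash
python3 -m crank '[[0,0,-0.02,0,0,0,1],[0,0,-0.05,0,0,0,1],[0,0,-0.08,0,0,0,1],[0,0,-0.08,0,0,0,1],[0,0,-0.08,0,0,0,1]]'; python3 - <<'E'
from h import *
from go import row
d=grab('wrist','w2.png'); s=r.sense(); print(s['eef_pos'],s['contact_force'],s['wrist_torque'],s['opening'],s['grasp_force'],s['qpos'][5])
print(row(547,-170,125,176))
E
```

```text
clock: 3.1
eef_pos: [511.4, 176.4, 124.7]
tcp_rot: [3.14, 0.001, 2.605]
contact_force: [-0.2, 0.4, -3.6]
opening: 0.217
grasp_force: 79.0
[510.60337446 176.18128687 123.77885136] [-0.89038526  0.45993    -1.96663096] [ 0.01145896  0.02107666 -0.02436372] 0.21785940491840625 79.01971220970154 -0.7055202226330027
[-0.2083, -0.2789, -0.0014, 0.0004, -0.0006, -0.467]
```

View pics/w2.png

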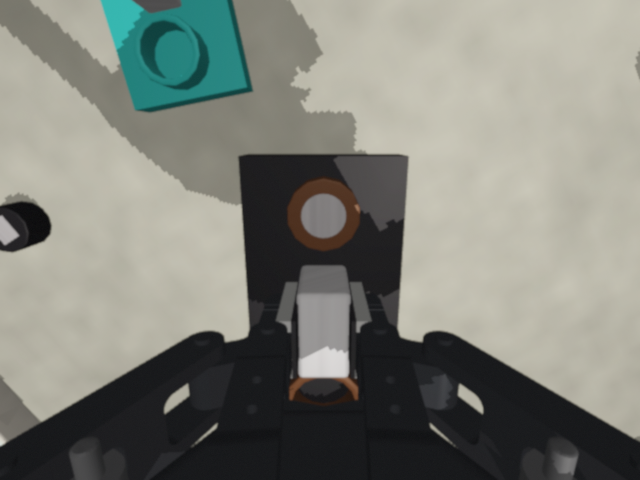

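The carrier is held square and lifted. Its mount is at (323,214), its far edge is at row 155, and the load is about 3 N. Next I'll work out the carrier's offset from the TCP and carry it to the stage.

```bash
python3 - <<'E'
from h import *
d=grab('wrist'); s=r.sense(); M=rot(s['tcp_rot']); z=s['eef_pos'][2]-45.4
hsv=cv2.cvtColor(d['image'],cv2.COLOR_RGB2HSV)
m=np.zeros((480,640),np.uint8); m[170:258,270:380]=((hsv[...,2]>70))[170:258,270:380]&(hsv[...,1]>90)[170:258,270:380]
c=max(cv2.findContours(m,0,1)[0],key=cv2.contourArea); (u,v),ra=cv2.minEnclosingCircle(c)
P=cast(d,u,v,z+30); print((u,v),ra, 'diam',2*np.linalg.norm(P-cast(d,u+ra,v,z+30)),'tool',M.T@(P-s['eef_pos']))
E=cast(d,323,155,z+20);print('end edge tool',M.T@(E-s['eef_pos']))
E
python3 -m crank '[[-0.04,-0.055,-0.002,0,0,-0.1,1],[-0.08,-0.11,-0.002,0,0,-0.2,1],[-0.12,-0.165,-0.002,0,0,-0.3,1],[-0.16,-0.22,-0.002,0,0,-0.4,1],[-0.205,-0.277,-0.002,0,0,-0.467,1]]'; python3 go.py 547 -170 125 176
```

```text
(323.5, 213.60000610351562) 36.1084098815918 diam 29.24749180490367 tool [38.85528833  1.31170856 15.45239591]
end edge tool [61.54240691  1.09894247 25.48348721]
clock: 3.7
eef_pos: [534.0, -74.2, 124.7]
tcp_rot: [3.14, -0.002, 3.076]
contact_force: [0.8, 1.5, -2.5]
opening: 0.223
grasp_force: 79.2
[-0.0193, -0.0948, -0.0005, 0.0011, -0.0023, 0.0042]
3.7 [534.  -74.2 124.7] [ 1.7993e+02 -1.3000e-01  1.7624e+02] [ 0.8  1.5 -2.5] 0.22250160836791844 79.16406512260437 [-0.14  0.38  1.92  0.    0.84 -1.65]
```

```bash
python3 go.py 563 -171 125 176;  python3 -m crank '[[-0.015,-0.05,0,0,0,0.004,1],[-0.035,-0.092,0,0,0,0.004,1],[-0.035,-0.095,0,0,0,0.004,1],[-0.035,-0.095,0,0,0,0.004,1]]'; python3 - <<'E'
from h import *
grab('wrist','w3.png');grab('side','s3.png')
a=cv2.imread('pics/w3.png');b=cv2.imread('pics/s3.png')[180:340,290:450]
cv2.imwrite('pics/c3.png',np.hstack([cv2.resize(a,(500,375)),cv2.resize(b,(300,300))[:375] if 0 else cv2.copyMakeBorder(cv2.resize(b,(300,300)),0,75,0,0,0)]))
E
python3 go.py 563 -171 125 176
```

```text
[-0.0353, -0.0947, -0.0005, 0.0011, -0.0023, 0.0042]
3.7 [534.  -74.2 124.7] [ 1.7993e+02 -1.3000e-01  1.7624e+02] [ 0.8  1.5 -2.5] 0.22250160836791844 79.16406512260437 [-0.14  0.38  1.92  0.    0.84 -1.65]
clock: 4.1
eef_pos: [562.5, -170.6, 124.4]
tcp_rot: [3.14, -0.002, 3.065]
contact_force: [-1.4, 0.7, -2.6]
opening: 0.216
grasp_force: 79.5
[-0.001, -0.0023, -0.0003, 0.0019, -0.0026, -0.0041]
4.2 [ 562.2 -168.7  124.7] [ 1.7989e+02 -1.5000e-01  1.7577e+02] [ 0.8 -0.1 -3.4] 0.21765351152621754 79.53216075897217 [-0.29  0.44  1.82  0.    0.89 -1.79]
```

View pics/c3.png

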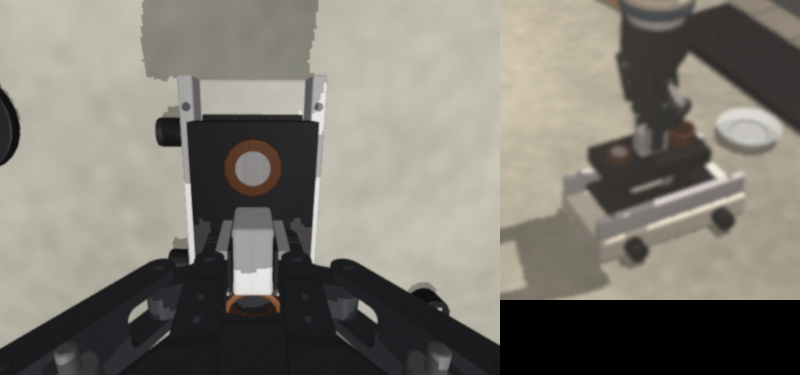

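The wrist view shows the carrier above the stage between the two rails, nearly central. The rails are at columns ~180-200 and ~305-326 of the scaled view, and the plate edges at 188 and 319. The side view shows it held over the table. Next I'll measure the lateral offset.

```bash
python3 - <<'E'
from h import *
d=grab('wrist'); s=r.sense(); M=rot(s['tcp_rot']); V=cv2.cvtColor(d['image'],cv2.COLOR_RGB2GRAY).astype(int)
T=lambda u,v,z:(M.T@(cast(d,u,v,z)-s['eef_pos'])).round(1)
for v in (104,118,126): print(v,'L',V[v,222:266:2],'R',V[v,380:424:2])
for v in (165,185,220,280,310): print(v,'L',V[v,222:262:2],'R',V[v,386:424:2])
print(T(322.6,97,57),T(324.5,156,100),T(323.5,214,110))
E
```

```text
104 L [182 160 161 162 162 162 163 165 165 161 137  98  95  95  95 125 165 167
 167 168 168 167] R [167 167 167 160 106  87  87  88 113 158 172 172 171 171 172 171 170 177
 185 183 183 184]
118 L [178 169 156 162 162 162 163 165 166 164 149 107  96  95  95 113 171 177
 176 176 176 176] R [189 189 189 169  93  87  88  91 135 168 172 171 171 171 172 200 223 200
 186 187 187 187]
126 L [175 166 151 161 162 162 163 165 166 166 155 118  96  96  96 103 161 176
 176 177 177 177] R [188 188 187 152  87  87  88  98 146 172 172 171 171 171 172 200 217 185
 189 189 189 189]
165 L [ 30  29  48 166 202 164 163 163 140  43  32  33  33  32  33  32  33  34
  34  34] R [ 43  42  42  42  42  42  42  42  44  42  53 178 203 185 186 187 187 187
 187]
185 L [ 19  21  19  50 144 162 162 162 161 104  33  32  33  32  33  34  33  34
  33  33] R [ 41  40  42  41  41  41  42  41  41  43  93 156 172 188 188 188 188 189
 189]
220 L [172 173 173 174 173 158 161 161 161 160 119  34  32  33  31  32  32  32
  32  32] R [ 38  39  39  39  40  40  38  40  40 106 157 185 190 190 189 189 189 189
 188]
280 L [173 174 174 174 175 175 177 201 217 219 219 218 153  33  29  30  41  52
  47  32] R [ 36  36  36  36  35  36  37 140 191 185 188 188 189 190 190 190 191 190
 190]
310 L [121 121 122 122 122 122 122 132 196 216 217 218 217 155  61  60  61  60
  60  59] R [ 68  69  68  68  68  69 140 188 185 186 187 187 188 188 189 188 187 187
 185]
[88.7 -0.2 68.3] [61.3  0.7 25.2] [39.1  0.2 15.2]
```

```bash
python3 - <<'E'
from h import *
d=grab('wrist'); s=r.sense(); M=rot(s['tcp_rot'])
T=lambda u,v,z:(M.T@(cast(d,u,v,z)-s['eef_pos'])).round(1)
z=s['eef_pos'][2]-45.4
print('rail inner',T(242.5,104,57),T(397,104,57),T(244,126,57),T(395.5,126,57))
print('plate',T(239,165,z+20),T(407,165,z+20),T(245,250,z+20))
print('outer rail L',T(227.5,165,57),T(231.8,220,57),T(236,280,57))
from go import row
print(row(563,-171,110,176),s['eef_pos'])
E
```

```text
rail inner [ 85.5 -40.9  68.5] [85.5 38.1 68.6] [ 74.7 -40.8  68.4] [74.7 38.  68.6]
plate [ 57.8 -34.7  25.4] [57.7 35.2 25.5] [ 20.8 -34.4  25.4]
outer rail L [ 54.8 -50.8  68.4] [ 24.7 -50.6  68.4] [-11.2 -50.7  68.3]
[-0.0005, -0.0028, 0.0154, 0.0015, -0.0014, -0.0027] [ 562.70716699 -168.17431754  125.40819313]
```

The rails measure 79 mm apart (78 expected) and the yaw matches. The carrier needs a 1.6 mm shift along tool -y. I'll lower it onto the pin, then slide.

```bash
python3 -m crank '[[0,-0.0016,0.005,0,0,0,1],[0,-0.0016,0.012,0,0,0,1],[0,-0.0016,0.019,0,0,0,1],[0,-0.0016,0.024,0,0,0,1],[0,-0.0016,0.024,0,0,0,1]]'; python3 -m crank '[[0,0,0.001,0,0,0,1],[0,0,0.002,0,0,0,1],[0,0,0.003,0,0,0,1],[0,0,0.004,0,0,0,1],[0,0,0.004,0,0,0,1]]';
```

```text
clock: 4.8
eef_pos: [562.7, -170.9, 101.0]
tcp_rot: [3.14, -0.001, 3.068]
contact_force: [0.4, 0.4, -2.4]
opening: 0.217
grasp_force: 79.5
clock: 5.3
eef_pos: [563.3, -171.2, 98.1]
tcp_rot: [3.141, 0.0, 3.068]
contact_force: [-0.2, -0.8, -3.1]
opening: 0.213
grasp_force: 79.5
```

```bash
python3 -m crank '[[0,0,0.0005,0,0,0,1],[0,0,0.001,0,0,0,1],[0,0,0.0015,0,0,0,1],[0,0,0.0015,0,0,0,1]]'; python3 go.py 563 -171 97 176
```

```text
clock: 5.7
eef_pos: [563.4, -171.2, 97.3]
tcp_rot: [3.141, 0.001, 3.068]
contact_force: [-3.1, 1.5, 4.9]
opening: 0.221
grasp_force: 80.8
[0.0005, 0.0002, 0.0003, 0.0008, 0.0006, -0.004]
5.7 [ 563.4 -171.2   97.3] [1.7995e+02 3.0000e-02 1.7577e+02] [-3.1  1.5  4.9] 0.22062200914586858 80.79642534255981 [-0.3   0.48  1.83  0.    0.83 -1.8 ]
```

It now rides on the pin: contact at TCP height 97.3, as expected for 52 mm. I'll slide it towards stage +x.

```bash
python3 -m crank '[[-0.002,0,0,0,0,0,1],[-0.005,0,0,0,0,0,1],[-0.008,0,0,0,0,0,1],[-0.011,0,0,0,0,0,1],[-0.014,0,0,0,0,0,1]]'; python3 -m crank '[[-0.001,0,0,0,0,0,1],[-0.002,0,0,0,0,0,1],[-0.003,0,0,0,0,0,1],[-0.004,0,0,0,0,0,1],[-0.004,0,0,0,0,0,1]]'
```

```text
clock: 6.2
eef_pos: [576.9, -172.2, 97.3]
tcp_rot: [3.141, -0.001, 3.068]
contact_force: [-4.1, 0.1, 7.9]
opening: 0.216
grasp_force: 81.1
clock: 6.7
eef_pos: [581.1, -172.5, 97.2]
tcp_rot: [3.141, -0.0, 3.068]
contact_force: [-3.5, 0.3, 6.1]
opening: 0.22
grasp_force: 80.8
```

```bash
python3 -m crank '[[-0.001,0,0,0,0,0,1],[-0.002,0,0,0,0,0,1],[-0.003,0,0,0,0,0,1],[-0.003,0,0,0,0,0,1]]'; python3 -m crank '[[-0.0005,0,0,0,0,0,1],[-0.001,0,0,0,0,0,1],[-0.0015,0,0.0,0,0,0,1],[-0.0015,0,0,0,0,0,1]]'
```

```text
clock: 7.1
eef_pos: [584.7, -172.8, 96.5]
tcp_rot: [3.141, 0.001, 3.068]
contact_force: [0.5, -0.1, -2.0]
opening: 0.216
grasp_force: 79.8
clock: 7.5
eef_pos: [585.9, -172.8, 96.5]
tcp_rot: [3.141, 0.0, 3.068]
contact_force: [0.6, -0.1, -1.9]
opening: 0.221
grasp_force: 79.8
```

The support force vanished, so the socket is over the pin. I'll lower it.

```bash
python3 -m crank '[[-0.0005,0,0.001,0,0,0,1],[-0.0005,0,0.002,0,0,0,1],[-0.0005,0,0.003,0,0,0,1],[-0.0005,0,0.003,0,0,0,1]]'; python3 -m crank '[[0,0,0.001,0,0,0,1],[0,0,0.002,0,0,0,1],[0,0,0.003,0,0,0,1],[0,0,0.003,0,0,0,1]]'
```

```text
clock: 7.9
eef_pos: [586.2, -172.8, 93.4]
tcp_rot: [3.141, -0.0, 3.068]
contact_force: [0.7, -0.7, -3.1]
opening: 0.218
grasp_force: 79.8
clock: 8.3
eef_pos: [586.3, -172.9, 90.5]
tcp_rot: [3.141, 0.0, 3.068]
contact_force: [0.1, 1.1, -3.4]
opening: 0.214
grasp_force: 79.8
```

```bash
python3 -m crank '[[0,0,0.001,0,0,0,1],[0,0,0.002,0,0,0,1],[0,0,0.003,0,0,0,1],[0,0,0.003,0,0,0,1]]'; python3 -m crank '[[0,0,0.001,0,0,0,1],[0,0,0.002,0,0,0,1],[0,0,0.003,0,0,0,1],[0,0,0.003,0,0,0,1]]'
```

```text
clock: 8.7
eef_pos: [586.4, -172.9, 88.1]
tcp_rot: [3.141, 0.001, 3.068]
contact_force: [-3.1, 1.8, 5.5]
opening: 0.219
grasp_force: 80.6
clock: 9.1
eef_pos: [586.4, -172.9, 85.5]
tcp_rot: [3.141, 0.001, 3.068]
contact_force: [-3.8, 1.3, 9.9]
opening: 0.22
grasp_force: 81.7
```

Nearly home. I'll press on to the stop and look for the force to rise without further travel.

```bash
python3 -m crank '[[0,0,0.0005,0,0,0,1],[0,0,0.001,0,0,0,1],[0,0,0.001,0,0,0,1]]'; python3 -m crank '[[0,0,0.0005,0,0,0,1],[0,0,0.001,0,0,0,1],[0,0,0.001,0,0,0,1]]'
```

```text
clock: 9.4
eef_pos: [586.5, -172.9, 85.4]
tcp_rot: [3.141, 0.001, 3.068]
contact_force: [-7.5, 2.1, 18.5]
opening: 0.216
grasp_force: 82.7
clock: 9.7
eef_pos: [586.5, -172.9, 85.2]
tcp_rot: [3.141, 0.001, 3.068]
contact_force: [-9.6, 3.3, 28.6]
opening: 0.222
grasp_force: 84.1
```

```bash
python3 -m crank '[[0,0,0,0,0,0,1],[0,0,0,0,0,0,1],[0,0,0,0,0,0,1],[0,0,0,0,0,0,1],[0,0,0,0,0,0,1]]'; python3 - <<'E'
from h import *
grab('side','s4.png');grab('wrist','w4.png')
a=cv2.imread('pics/s4.png')[180:340,290:450];b=cv2.imread('pics/w4.png')
cv2.imwrite('pics/c4.png',np.hstack([cv2.resize(b,(400,300)),cv2.resize(a,(300,300),interpolation=cv2.INTER_CUBIC)]))
E
```

```text
clock: 10.2
eef_pos: [586.5, -172.9, 85.3]
tcp_rot: [3.141, 0.001, 3.068]
contact_force: [-10.2, 2.9, 28.4]
opening: 0.218
grasp_force: 84.1
```

View pics/c4.png

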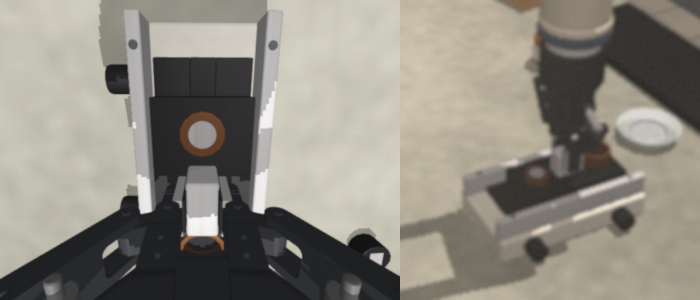

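The views show the carrier sunk level between the rails, plate edges at ~150 and ~253 in the wrist view, with the rib still gripped. The force is steady at about 28 N against the stop, so I'm handing in.

```bash
python3 -c "
from rig import sign_off; print(sign_off())"
```

```text
the job is handed in; nothing more can be done
None
```

The carrier went between the rails, slid along until it dropped over the pin, and is held pressed home with a steady push of about 28 N; I handed the job in at about 10 s, and no verdict was shown.

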